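Clear the spectrometer's sample tray and sort the samples

ROBOT

A 6-joint arm with a two-finger parallel gripper is mounted at the origin on the work surface. World frame = base frame: x ahead of the robot, y to its left, z up, the work surface at z = 0. Lengths are in m, angles in rad, forces in N, time in s.
With the tool pointing down it reaches from about 0.325 to 0.85 m from the base axis. Payload 15.5 kg.
Tool frame: the origin (TCP) lies at the centre of the arm's flange, where the gripper is bolted on; the fingertips stand 191 mm ahead of it and the grasp point (between the pads) lies 172 mm ahead of it (ctrl.hold_point_z is the distance from the TCP to the grasp point, in m); z points along the fingers, y is the line along which they close (so a half turn about z gives the same grasp; the last joint's range is limited). The gripper opens to 91 mm and grips with 3 to 60 N. Pads are 32 mm wide; open, the fingers measure 118 mm over their backs; the gripper's body (76 mm by 178 mm) begins 60 mm behind the grasp point.
Start: joints at [-1.341, 0.494, 1.345, -0, 1.302, -0.096], TCP at [0.2, -0.592, 0.405] pointing down, gripper open.
Joint ranges: [-2.91, 2.91], [-0.82, 2.16], [0.22, 2.67], [-1.22, 4.37], [0.12, 2.79], [-3.08, 3.08]. Speed limits (rad/s): [1.89, 1.89, 2.57, 3.01, 3.01, 3.01].

INTERFACE

Orientations are given as a rotation vector (axis times angle).
In Python, from bench import ctrl, snapshot, camera_params gives the robot as it stands.
- The arm moves only by the tool jog_arm, never from a script. Its argument "series" is a list of rows, each an object of numbers: "wx", "wy", "wz": the turn, a rotation vector about the tool's x, y, z in rad; "x", "y", "z": the shift along the tool's x, y, z in m; "grip": the opening, from 0 (shut) to 1 (fully open). In form: [{"wx": .., "wy": .., "wz": .., "x": .., "y": .., "z": .., "grip": ..}, ...]. A call has 1 to 8 rows; each row shifts and turns the commanded pose from where the row before left it, along the tool's axes as they then stand; what a row does not reach is not made up. A row lasts 1/10 s, in which the tool goes at most 50 mm and 8.59 degrees, less where a joint would pass 70% of its speed; a pose out of reach is approached as far as the arm can. A call is refused whole if a number of a shift passes 0.05 or a number of a turn 0.15, either way. A call with a gripper value outside its range is refused whole. The fingers move at their own pace and stop on an object; the grip force is fixed at half the most. Time passes only in rows, so rows that do not move let the fingers close. It gives the time, the measured TCP pose, the force, the opening and the grip force at its end, in the units of the state.
- ctrl.read_state(): the state, without advancing time (a new reading comes with each control period).
- snapshot(name): name is "side" or "top" or "wrist"; returns the picture (480x640x3 uint8, red, green, blue); there is no depth.
- camera_params(name): a dict with "mtx" (3x3 intrinsics, pixels), "extrinsics" (4x4, takes a point from camera to world coordinates). Camera axes: x right, y up, looking along -z (the intrinsics and any distortion apply to the point x, -y, -z); pixel columns grow to the right and rows downward; lengths in m; the calibration is good to about 2 mm. A picture is of the moment at which its call begins: read the wrist's pose just before it. camera_params takes no time and is no camera call; for the wrist camera it gives the pose at the moment of the call.
- ctrl.job_done(): hands the job in; it is judged then, once.
The state is a dict: "t": time; "joints": joint angles; "qd": joint speeds; "joint_efforts": joint torques, N m; "ee_pos": TCP position; "orientation": TCP orientation; "contact_force": force on the tool from outside, world axes, zero at the start; "wrist_torque": the same for the moment, N m; "gripper_width": opening from 0.0 (shut) to 1.0 (fully open); "gripper_force": force on a finger pad.
Only numpy, scipy, OpenCV 4.12 (cv2) and the standard library are available. Lean on these libraries where they do the work, as an engineer would, in place of code of your own. Each camera call takes 0.05 s, during which the arm holds its last target. There are 200 camera calls.

TASK

The run is finished: empty the black sample tray and put each sample, upright, where its kind belongs. The two open steel cups go into the steel rinse basket, one to a bay; the two filled white cups go into empty bays of the cardboard archive box, one to a bay, leaving the white cup already stored there where it stands; and the glass reference disc goes into the round recess of its foam-lined case. Keep the white cups upright all the way, set everything down rather than letting it drop, and let go of it.

Things in the scene. Friction and masses are not known exactly. Their poses are not given: they have to be found in the camera images.
- steel_cup_1: Open, empty stainless steel sample cup: 40 mm outside diameter, 34 mm tall, wall 2.5 mm, straight sides, about 80 g. Stands mouth up in a seat of the sample tray. Origin: centre of its underside; z up along its axis.
- steel_cup_2: The second steel cup, the same as steel_cup_1; either may go into either bay of the rinse basket.
- white_cup_1: Closed white plastic sample cup, filled: 40 mm tall; a foot collar of 40 mm diameter up to 11 mm, above it a straight body of 34 mm diameter with a flat top. About 50 g. Stands upright in a seat of the sample tray. Origin: centre of its underside; z up along its axis.
- white_cup_2: The second white cup, the same as white_cup_1; either may go into any empty bay of the archive box.
- reference_disc: Reference sample: a solid aluminium puck with straight sides, 40 mm in diameter and 24 mm tall, with a dark glass face 35 mm across on top. About 70 g. Sits in a seat of the sample tray. Origin: centre of its underside; z up along its axis.
- sample_tray: Sample tray, fixed: 256 mm steel disc with a black plate, its top face 12 mm above the bench. Eight round seats, every 45 degrees on a 95 mm radius: rims 4 mm high, 49 mm outside, 44 mm inside; five hold the samples, which stand on the top face. In the middle a grey hub, 62 mm in diameter, its top 42 mm above the bench. Origin: centre of its underside, on the bench; z up.
- rinse_basket: Stainless steel rinse basket, fixed, with two square bays side by side: 70 mm (its x) by 136 mm (its y) outside, walls 4 mm thick and 16 mm high, floor 4 mm thick. Each bay is 62 by 62 mm; the bay centres lie at x = 0, y = -33 and +33 mm; the wall between them is 14 mm high. Origin: centre of its underside, on the bench; z up.
- archive_box: Cardboard archive box, fixed, 136 by 136 mm, walls 4 mm thick and 18 mm high, floor 4 mm thick. Four square bays, 62 by 62 mm, centred at x = -33 or +33, y = -33 or +33 mm, the walls between them 16 mm high. The bay at x = +33, y = +33 mm holds stored_cup, the others are empty. Origin: centre of its underside, on the bench; z up.
- stored_cup: A white cup of the same kind that is already stored in the archive box and stays there. Origin: centre of its underside; z up along its axis.
- reference_case: Open case of the reference disc, fixed: a square black shell, 100 by 100 mm, 24 mm high, filled with firm grey foam with a round recess in the middle, 60 mm in diameter and 8 mm deep (floor 16 mm above the bench). Its loose lid, a plain black square, lies elsewhere. Origin: centre of its underside, on the bench; z up.
Mind the look-alikes: they are no part of the job. What is shaped like the steel_cup_1 but purple is not meant.

How it is judged:
At the end, for the whole second after the job is handed in: Steel cups on the rinse basket's floor, white cups on the archive box's, one to a bay; the disc flat on the floor of its recess; all upright (0.12 rad), undersides within 4 mm of those floors, at rest (20 mm/s); the stored cup upright, within 15 mm of its start (x of steel_cup_1 in the frame of rinse_basket between -0.014 and 0.014 m and y of steel_cup_1 in the frame of rinse_basket between -0.047 and 0.047 m and z of each of steel_cup_1, steel_cup_2 in the frame of rinse_basket below 0.009 m and angle between each of steel_cup_1, steel_cup_2, white_cup_1, white_cup_2, reference_disc, stored_cup's own z axis and vertical below 0.12 rad and linear speed of each of steel_cup_1, steel_cup_2, white_cup_1, white_cup_2, reference_disc below 0.02 m/s and x of steel_cup_2 in the frame of rinse_basket between -0.014 and 0.014 m and y of steel_cup_2 in the frame of rinse_basket between -0.047 and 0.047 m and x of white_cup_1 in the frame of archive_box between -0.047 and 0.047 m and y of white_cup_1 in the frame of archive_box between -0.047 and 0.047 m and z of each of white_cup_1, white_cup_2 in the frame of archive_box below 0.009 m and x of white_cup_2 in the frame of archive_box between -0.047 and 0.047 m and y of white_cup_2 in the frame of archive_box between -0.047 and 0.047 m and x of reference_disc in the frame of reference_case between -0.013 and 0.013 m and y of reference_disc in the frame of reference_case between -0.013 and 0.013 m and z of reference_disc in the frame of reference_case below 0.02 m and distance of stored_cup from where it was at the start of the episode below 0.015 m); the robot touches nothing.
It fails at once if a filled white cup tipped by more than about 30 degrees (angle between any of white_cup_1, white_cup_2's own z axis and vertical above 0.52 rad).
It fails at once if the stored white cup tipped, or shifted by more than 15 mm (distance of stored_cup from where it was at the start of the episode above 0.015 m or angle between stored_cup's own z axis and vertical above 0.4 rad).
It fails at once if a sample dropped: falling freely, touching nothing, at more than 0.6 m/s (a fall of about 20 mm) ((contact force between steel_cup_1 and anything else below 0.01 N and linear speed of steel_cup_1 above 0.6 m/s) or (contact force between steel_cup_2 and anything else below 0.01 N and linear speed of steel_cup_2 above 0.6 m/s) or (contact force between white_cup_1 and anything else below 0.01 N and linear speed of white_cup_1 above 0.6 m/s) or (contact force between white_cup_2 and anything else below 0.01 N and linear speed of white_cup_2 above 0.6 m/s) or (contact force between reference_disc and anything else below 0.01 N and linear speed of reference_disc above 0.6 m/s)).
It also fails if it takes over 122 s, if anything falls off the work surface, if the arm or the gripper's body presses on something with over 40 N, if the wrist force passes 120 N, or if a joint passes its speed limit or range.

## Working session

There is one attempt and no reset: what is moved stays moved. The work goes in short steps, Python scripts to look and compute and a tool call to move; the robot and the scene stay as the last step left them, time stands still between calls to the robot, and variables do not carry over. Pictures are saved under pics/ and viewed, at most 14 in all, crops included, and the job is handed in when it is done.

Besides the shell and the picture viewer there is one more tool, called after "Request:" as name([rows], argument=value, ...), one row to a line, values as JSON. jog_arm: Moves the arm, as the interface text tells. Its arguments: {"type":"object","properties":{"series":{"type":"array"}},"required":["series"]}

```bash
mkdir -p pics; python3 - <<'E'
from bench import ctrl, snapshot, camera_params
import cv2
for n in("top","side"):
    cv2.imwrite(f"pics/{n}0.png",snapshot(n)[:,:,::-1]); p=camera_params(n); print(n,p["mtx"],p["extrinsics"],p.keys())
s=ctrl.read_state();print(s, ctrl.hold_point_z)
E
```

```text
top [[581.42515127   0.         316.72816136]
 [  0.         581.42515127 246.98484773]
 [  0.           0.           1.        ]] [[ 0.00632953  0.99265025 -0.12085289  0.3328212 ]
 [-0.9999097   0.00484999 -0.01253269  0.00319005]
 [-0.01185444  0.12092131  0.99259131  1.21355688]
 [ 0.          0.          0.          1.        ]] dict_keys(['mtx', 'extrinsics'])
side [[483.77721928   0.         321.28816963]
 [  0.         483.77721928 236.57388205]
 [  0.           0.           1.        ]] [[-0.76401805  0.44019264 -0.47170633 -0.06245662]
 [-0.64484655 -0.49695945  0.58069289  0.65265854]
 [ 0.02119782  0.74783805  0.66354269  0.79657331]
 [ 0.          0.          0.          1.        ]] dict_keys(['mtx', 'extrinsics'])
{'t': 0.1, 'joints': array([-1.34047519e+00,  4.94136205e-01,  1.34604387e+00,  2.46159685e-05,
        1.30249429e+00, -9.55063985e-02]), 'qd': array([ 0.00090224, -0.0024033 , -0.00273486,  0.0003303 ,  0.00106479,
       -0.00193919]), 'joint_efforts': array([ 1.75862304e-03, -8.80240059e+01, -3.82544017e+01,  7.10482732e-02,
        4.83857095e-02, -1.23898647e-05]), 'ee_pos': array([ 0.20003303, -0.59199629,  0.40419692]), 'orientation': array([-3.09892955e+00, -5.09362283e-01,  7.72296285e-05]), 'contact_force': array([0.39009899, 0.15065134, 0.46929843]), 'wrist_torque': array([-0.02326205,  0.02068777,  0.00763854]), 'gripper_force': 0.0, 'gripper_width': 0.9972982836798735} 0.172
```

View pics/top0.png

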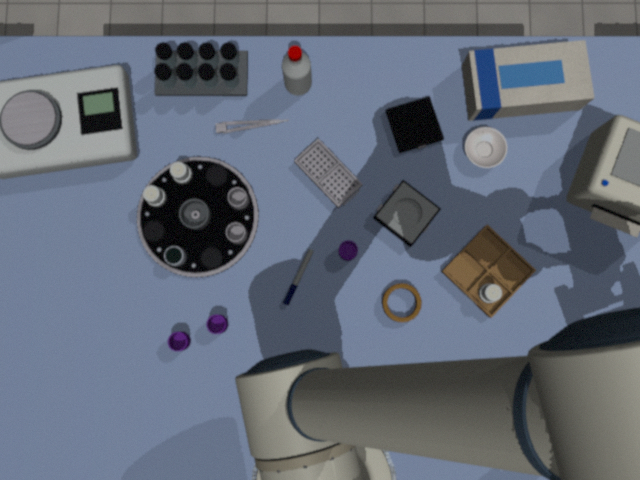

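View pics/side0.png

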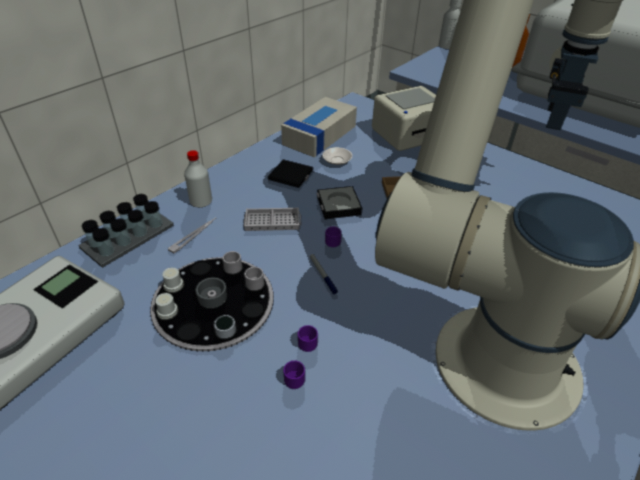

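The top view shows the tray at (197,216), with white cups at (180,172) and (153,196), steel cups at (239,197) and (235,233), and the disc at (175,255). The basket is at (327,172) and the case with its round recess at (407,213). The plain black lid is at (415,124) and the box at (487,271), with the stored cup at (491,292). Purple look-alikes are at (179,341), (217,323) and (348,250); none of them is a target. I'll confirm in enlarged crops.

```bash
python3 - <<'E'
import cv2
im=cv2.imread("pics/top0.png")
cv2.imwrite("pics/c1.png",cv2.resize(im[150:285,125:270],None,fx=4,fy=4,interpolation=cv2.INTER_CUBIC))
cv2.imwrite("pics/c2.png",cv2.resize(im[130:325,285:545],None,fx=3,fy=3,interpolation=cv2.INTER_CUBIC))
E
```

```text
(no output)
```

View pics/c1.png

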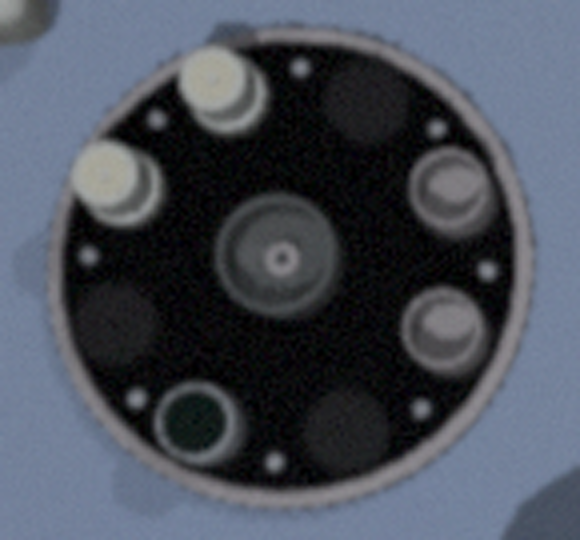

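View pics/c2.png

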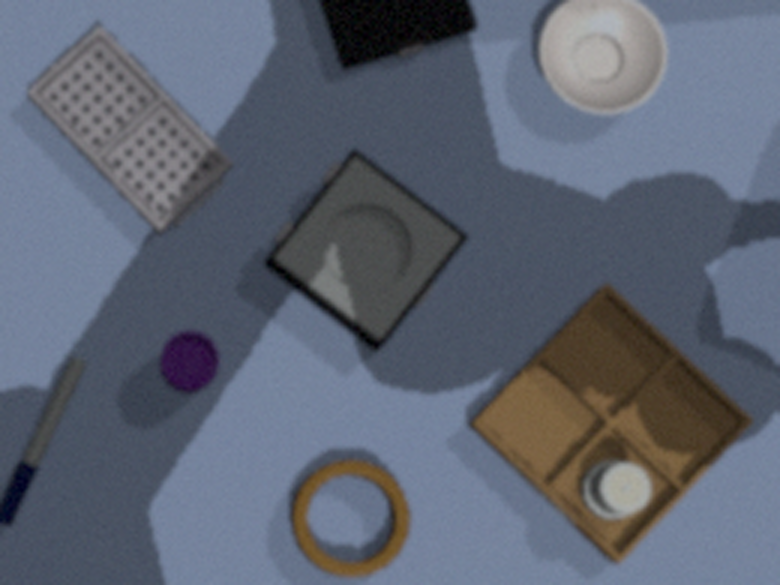

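The crops confirm it. White tops are at crop (213,81) and (106,173), steel rims at (448,190) and (443,328), and the dark glass disc at (193,421). The round recess is in the grey-foam case, and the stored cup is in the box's lower bay. Now casting rays.

```bash
cat > h.py <<'E'
import numpy as np, cv2
from bench import ctrl, snapshot, camera_params
from scipy.spatial.transform import Rotation as R
def ray(n,uv,z,p=None):
    p=p or camera_params(n); E=p["extrinsics"]
    a=np.linalg.solve(p["mtx"],[uv[0],uv[1],1]); d=E[:3,:3]@[a[0],-a[1],-a[2]]; o=E[:3,3]
    return o+d*(z-o[2])/d[2]
E
python3 - <<'E'
from h import *
from scipy.optimize import least_squares
np.set_printoptions(precision=4,suppress=True)
c1=lambda x,y:(125+(x-1.5)/4,150+(y-1.5)/4)
c2=lambda x,y:(285+(x-1)/3,130+(y-1)/3)
obj=dict(w1=((213,81),.052),w2=((106,173),.052),s1=((448,190),.046),s2=((443,328),.046),d=((193,421),.036))
P={k:ray("top",c1(*a),z) for k,(a,z) in obj.items()}
seats=dict(w1=3,w2=4,s1=0,s2=-1,d=-3) # guesses checked by angle
c=ray("top",c1(290,267),.012)
hub=ray("top",c1(277,254),.042);print("ring",c,"hub",hub)
X=np.array([P[k][:2] for k in P])
ang=np.unwrap(np.arctan2(*(X-hub[:2]).T[::-1])); base=ang-ang[0]; k=np.round(base/(np.pi/4))
f=lambda q:((q[:2]+.095*np.c_[np.cos(q[2]+k*np.pi/4),np.sin(q[2]+k*np.pi/4)])-X).ravel()
r=least_squares(f,[*hub[:2],ang[0]]);print("tray",r.x,"res mm",r.fun.reshape(-1,2)*1e3)
F=X+r.fun.reshape(-1,2)
for n,a,b in zip(P,X,F): print(n,a,"fit",b,"radial deg",np.degrees(np.arctan2(*(b-r.x[:2])[::-1])),"r",np.hypot(*b))
for n,z,cs in [("basket",.016,[(98,25),(228,160),(160,232),(30,93)]),("case",.024,[(353,152),(466,237),(378,348),(268,263)]),("box",.018,[(606,287),(749,421),(617,561),(472,424)])]:
    W=np.array([ray("top",c2(*q),z)[:2] for q in cs]); e=np.roll(W,-1,0)-W
    print(n,"c",W.mean(0),"r",np.hypot(*W.mean(0)),"side",np.hypot(*e.T),"deg",np.degrees(np.arctan2(e[:,1],e[:,0])))
print("stored",ray("top",c2(625,487),.044))
E
```

```text
ring [0.5427 0.27   0.012 ] hub [0.5441 0.2703 0.042 ]
tray [0.5443 0.271  0.3548] res mm [[ 1.1741  0.2613]
 [ 0.0265  0.4754]
 [ 0.2899 -0.693 ]
 [-0.9602  1.1581]
 [-0.5304 -1.2018]]
w1 [0.6322 0.3038] fit [0.6334 0.304 ] radial deg 20.32994976885918 r 0.7025866462121115
w2 [0.5839 0.3569] fit [0.584  0.3573] radial deg 65.32994976885918 r 0.6846315430236888
s1 [0.577  0.1826] fit [0.5773 0.1819] radial deg -69.67005023114082 r 0.6053133043086139
s2 [0.5056 0.1835] fit [0.5047 0.1847] radial deg -114.67005023114082 r 0.5373999698660958
d [0.4585 0.3119] fit [0.458  0.3107] radial deg 155.3299497688592 r 0.553418304936347
basket c [ 0.6379 -0.0035] r 0.637921555329065 side [0.1336 0.07   0.1351 0.0687] deg [-136.6919  137.2644   42.7881  -43.8745]
case c [ 0.5497 -0.1679] r 0.5748065351411205 side [0.0976 0.0991 0.0953 0.0985] deg [-127.7105  141.5025   51.9262  -37.1506]
box c [ 0.4314 -0.3345] r 0.545874952194197 side [0.1324 0.1333 0.1336 0.1341] deg [-134.2464  135.8728   46.1063  -44.6466]
stored [ 0.3862 -0.3353  0.044 ]
```

Request:
jog_arm([
  {"wz":-0.149},
  {"wz":-0.149,"z":0.02},
  {"wz":-0.149,"z":0.02},
  {"wz":-0.012,"z":0.02,"grip":0.68},
  {"x":0.038,"y":-0.013},
  {"x":0.038,"y":-0.013},
  {"x":0.038,"y":-0.013},
  {"x":0.038,"y":-0.013},
])

```text
invalid input
```

Request:
jog_arm([
  {"x":0.038,"y":-0.013},
  {"x":0.038,"y":-0.013},
  {"x":0.038,"y":-0.013},
  {"x":0.038,"y":-0.013},
  {"x":0.038,"y":-0.013},
  {"x":0.038,"y":-0.013},
  {"x":0.038,"y":-0.013},
  {"x":0.038,"y":-0.013},
])

```text
invalid input
```

Request:
jog_arm([
  {"x":0.038,"y":-0.013},
  {"x":0.038,"y":-0.013},
  {"x":0.038,"y":-0.013},
  {"x":0.038,"y":-0.013},
  {"x":0.038,"y":-0.013},
  {"x":0.038,"y":-0.013},
  {},
  {},
])

```text
invalid input
```

Request:
jog_arm([
  {"wx":0,"wy":0,"wz":-0.149,"x":0,"y":0,"z":0,"grip":1},
  {"wx":0,"wy":0,"wz":-0.149,"x":0,"y":0,"z":0.02,"grip":1},
  {"wx":0,"wy":0,"wz":-0.149,"x":0,"y":0,"z":0.02,"grip":1},
  {"wx":0,"wy":0,"wz":-0.012,"x":0,"y":0,"z":0.02,"grip":0.68},
])

```text
t: 0.5
ee_pos: [0.2, -0.592, 0.3438]
orientation: [-2.899, -1.21, -0.0]
contact_force: [0.2, -0.6, -0.5]
gripper_width: 0.944
gripper_force: 0.0
```

Request:
jog_arm([
  {"wx":0,"wy":0,"wz":0,"x":0.02,"y":-0.007,"z":0,"grip":0.68},
  {"wx":0,"wy":0,"wz":0,"x":0.04,"y":-0.014,"z":0.005,"grip":0.68},
  {"wx":0,"wy":0,"wz":0,"x":0.04,"y":-0.014,"z":0.005,"grip":0.68},
  {"wx":0,"wy":0,"wz":0,"x":0.04,"y":-0.014,"z":0.005,"grip":0.68},
  {"wx":0,"wy":0,"wz":0,"x":0.04,"y":-0.014,"z":0.005,"grip":0.68},
  {"wx":0,"wy":0,"wz":0,"x":0.04,"y":-0.014,"z":0.005,"grip":0.68},
  {"wx":0,"wy":0,"wz":0,"x":0.04,"y":-0.014,"z":0.005,"grip":0.68},
  {"wx":0,"wy":0,"wz":0,"x":0.04,"y":-0.014,"z":0,"grip":0.68},
])

```text
t: 1.3
ee_pos: [0.3384, -0.3041, 0.3142]
orientation: [-2.902, -1.201, 0.0]
contact_force: [0.9, -2.0, 0.8]
gripper_width: 0.681
gripper_force: 0.0
```

Request:
jog_arm([
  {"wx":0,"wy":0,"wz":0,"x":0.04,"y":-0.014,"z":0,"grip":0.68},
  {"wx":0,"wy":0,"wz":0,"x":0.04,"y":-0.014,"z":0,"grip":0.68},
  {"wx":0,"wy":0,"wz":0,"x":0.04,"y":-0.014,"z":0,"grip":0.68},
  {"wx":0,"wy":0,"wz":0,"x":0.04,"y":-0.014,"z":0,"grip":0.68},
  {"wx":0,"wy":0,"wz":0,"x":0.04,"y":-0.014,"z":0,"grip":0.68},
  {"wx":0,"wy":0,"wz":0,"x":0.04,"y":-0.014,"z":0,"grip":0.68},
  {"wx":0,"wy":0,"wz":0,"x":0.04,"y":-0.014,"z":0,"grip":0.68},
  {"wx":0,"wy":0,"wz":0,"x":0.04,"y":-0.014,"z":0,"grip":0.68},
])

```text
t: 2.1
ee_pos: [0.4858, 0.0014, 0.3147]
orientation: [-2.903, -1.202, 0.0]
contact_force: [0.9, 0.3, 0.1]
gripper_width: 0.679
gripper_force: 0.0
```

```bash
cat >> h.py <<'E'
T=dict(w1=(.6334,.3040),w2=(.5840,.3573),s1=(.5773,.1819),s2=(.5047,.1847),d=(.4580,.3107),A=(.6619,.0191),B=(.6139,-.0261),case=(.5497,-.1679),L=(.4314,-.288),Fa=(.478,-.334))
def go(frm,to,z0=0,z1=0):
    "tool-axis shift from frm (None: measured) to to; z as TCP heights"
    s=ctrl.read_state(); M=R.from_rotvec(s["orientation"]).as_matrix()
    a=s["ee_pos"] if frm is None else np.r_[frm,z0]
    d=M.T@(np.r_[T.get(to,to) if isinstance(to,str) else to,z1]-a)
    yaw=np.degrees(np.arctan2(M[1,0],M[0,0]))
    print(to,"from",np.round(a,4),"shift",np.round(d,4),"yaw x %.2f tilt %.4f"%(yaw,np.hypot(*M[:2,2])))
E
python3 -c "
from h import *
go(None,'s1',z1=.30)"
```

```text
s1 from [0.4858 0.0014 0.3147] shift [ 0.1923 -0.0631  0.0146] yaw x 44.98 tilt 0.0002
```

Request:
jog_arm([
  {"wx":0,"wy":0,"wz":0,"x":0.04,"y":-0.013,"z":0,"grip":0.68},
  {"wx":0,"wy":0,"wz":0,"x":0.04,"y":-0.013,"z":0,"grip":0.68},
  {"wx":0,"wy":0,"wz":0,"x":0.04,"y":-0.013,"z":0.005,"grip":0.68},
  {"wx":0,"wy":0,"wz":0,"x":0.04,"y":-0.013,"z":0.005,"grip":0.68},
  {"wx":0,"wy":0,"wz":0,"x":0.02,"y":-0.007,"z":0.005,"grip":0.68},
  {"wx":0,"wy":0,"wz":0,"x":0.012,"y":-0.004,"z":0,"grip":0.68},
  {"wx":0,"wy":0,"wz":0,"x":0,"y":0,"z":0,"grip":0.68},
  {"wx":0,"wy":0,"wz":0,"x":0,"y":0,"z":0,"grip":0.68},
])

```text
t: 2.9
ee_pos: [0.5763, 0.1791, 0.2998]
orientation: [2.903, 1.201, -0.001]
contact_force: [-0.8, -0.1, 0.3]
gripper_width: 0.68
gripper_force: 0.0
```

```bash
python3 - <<'E'
from h import *
go(None,'s1',z1=.237)
p=camera_params("wrist")
cv2.imwrite("pics/w1.png",snapshot("wrist")[:,:,::-1])
E=np.linalg.inv(p["extrinsics"])
for n,z in dict(s1=.046,s2=.046,d=.036,w1=.052,w2=.052).items():
    q=E@np.r_[T[n],z,1]; u=p["mtx"]@[q[0],-q[1],-q[2]]; print(n,np.round(u[:2]/u[2],1))
E
```

```text
s1 from [0.5763 0.1791 0.2998] shift [ 0.0027 -0.0013  0.0628] yaw x 44.96 tilt 0.0006
s1 [323.3 250.5]
s2 [252.2 313.5]
d [ 84.5 237.8]
w1 [245.2  52.1]
w2 [123.2  46.9]
```

View pics/w1.png

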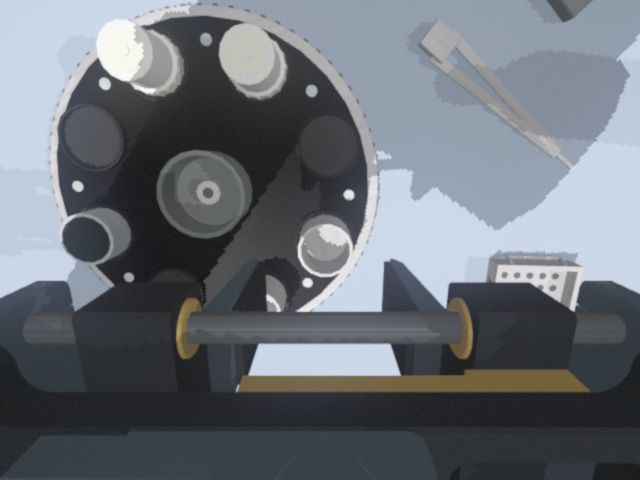

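The wrist view matches the projections: white tops at (124,49) and (248,52), the disc at (87,240) and the steel rim at about (325,243). Now descending on steel cup 1.

Request:
jog_arm([
  {"wx":0,"wy":0,"wz":0,"x":0.004,"y":-0.001,"z":0,"grip":0.68},
  {"wx":0,"wy":0,"wz":0,"x":0,"y":0,"z":0.03,"grip":0.68},
  {"wx":0,"wy":0,"wz":0,"x":0,"y":0,"z":0.03,"grip":0.68},
  {"wx":0,"wy":0,"wz":0,"x":0,"y":0,"z":0.015,"grip":0.68},
  {"wx":0,"wy":0,"wz":0,"x":0,"y":0,"z":0.007,"grip":0.68},
  {"wx":0,"wy":0,"wz":0,"x":0,"y":0,"z":0,"grip":0.68},
  {"wx":0,"wy":0,"wz":0,"x":0,"y":0,"z":0,"grip":0.3},
  {"wx":0,"wy":0,"wz":0,"x":0,"y":0,"z":0,"grip":0.3},
])

```text
t: 3.75
ee_pos: [0.5792, 0.1833, 0.2188]
orientation: [2.903, 1.201, 0.003]
contact_force: [0.1, -0.4, 0.1]
gripper_width: 0.535
gripper_force: 0.0
```

Request:
jog_arm([
  {"wx":0,"wy":0,"wz":0,"x":0,"y":0,"z":0,"grip":0.3},
  {"wx":0,"wy":0,"wz":0,"x":0,"y":0,"z":0,"grip":0.3},
  {"wx":0,"wy":0,"wz":0,"x":0,"y":0,"z":0,"grip":0.3},
  {"wx":0,"wy":0,"wz":0,"x":0,"y":0,"z":0,"grip":0.3},
])

```text
t: 4.15
ee_pos: [0.5791, 0.1834, 0.2185]
orientation: [2.902, 1.201, 0.002]
contact_force: [-0.2, -1.5, 7.4]
gripper_width: 0.434
gripper_force: 30.0
```

```bash
python3 -c "
from h import *
go(None,'A',z1=.30)"
```

```text
A from [0.5791 0.1834 0.2185] shift [-0.0574  0.1748 -0.0814] yaw x 44.97 tilt 0.0014
```

Request:
jog_arm([
  {"wx":0,"wy":0,"wz":0,"x":0,"y":0,"z":-0.015,"grip":0.3},
  {"wx":0,"wy":0,"wz":0,"x":0,"y":0,"z":-0.025,"grip":0.3},
  {"wx":0,"wy":0,"wz":0,"x":-0.006,"y":0.02,"z":-0.02,"grip":0.3},
  {"wx":0,"wy":0,"wz":0,"x":-0.012,"y":0.036,"z":0,"grip":0.3},
  {"wx":0,"wy":0,"wz":0,"x":-0.012,"y":0.036,"z":0,"grip":0.3},
  {"wx":0,"wy":0,"wz":0,"x":-0.012,"y":0.036,"z":0,"grip":0.3},
  {"wx":0,"wy":0,"wz":0,"x":-0.01,"y":0.03,"z":0,"grip":0.3},
  {"wx":0,"wy":0,"wz":0,"x":-0.005,"y":0.017,"z":0,"grip":0.3},
])

```text
t: 4.95
ee_pos: [0.663, 0.017, 0.278]
orientation: [2.903, 1.199, 0.001]
contact_force: [-0.1, 0.6, -0.8]
gripper_width: 0.431
gripper_force: 30.0
```

```bash
python3 -c "
from h import *
go(None,'A',z1=.2105)
p=camera_params('wrist')
cv2.imwrite('pics/w2.png',snapshot('wrist')[:,:,::-1])"
```

```text
A from [0.663 0.017 0.278] shift [ 0.0007 -0.0023  0.0675] yaw x 44.88 tilt 0.0008
```

View pics/w2.png

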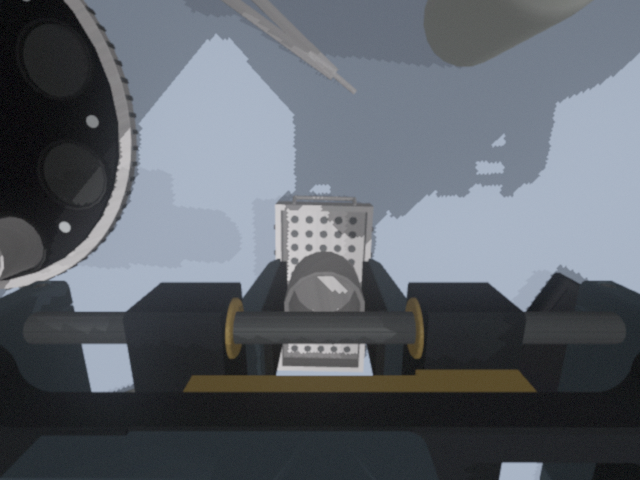

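The cup is held upright at (325,290). The basket's end walls are at rows ~203 and ~370, with side walls at columns 276 and 372. I'll check this against the projection.

```bash
python3 - <<'E'
from h import *
p=camera_params("wrist"); E=np.linalg.inv(p["extrinsics"]); print(p["extrinsics"][:3,3])
def pr(P):
    q=E@np.r_[P,1]; u=p["mtx"]@[q[0],-q[1],-q[2]]; return np.round(u[:2]/u[2],1)
c=np.array([.6379,-.0035]); l=np.array([np.cos(.756),np.sin(.756)]); s=np.array([l[1],-l[0]])
for a,b in [(68,35),(68,-35),(-68,35),(-68,-35)]: print(a,b,pr(np.r_[c+l*a/1e3+s*b/1e3,.016]))
print("A",pr((*T['A'],.004)),"B",pr((*T['B'],.004)))
st=ctrl.read_state()['ee_pos']; print("cup under tcp bottom",pr((st[0],st[1],.0715)), pr((st[0],st[1],.1055)))
E
```

```text
[0.71566435 0.06862349 0.25815384]
68 35 [369.8 203.8]
68 -35 [271.2 201.2]
-68 35 [359.3 369.5]
-68 -35 [273.3 367.6]
A [319.6 245.2] B [317.6 322.4]
cup under tcp bottom [324.8 279. ] [325.1 305. ]
```

Projection agrees to about 2 px. Now lowering and releasing; the opening stays small.

Request:
jog_arm([
  {"wx":0,"wy":0,"wz":0,"x":0,"y":-0.001,"z":0.03,"grip":0.3},
  {"wx":0,"wy":0,"wz":0,"x":0,"y":0,"z":0.02,"grip":0.3},
  {"wx":0,"wy":0,"wz":0,"x":0,"y":0,"z":0.01,"grip":0.3},
  {"wx":0,"wy":0,"wz":0,"x":0,"y":0,"z":0.004,"grip":0.3},
  {"wx":0,"wy":0,"wz":0,"x":0,"y":0,"z":0.002,"grip":0.3},
  {"wx":0,"wy":0,"wz":0,"x":0,"y":0,"z":0.001,"grip":0.3},
  {"wx":0,"wy":0,"wz":0,"x":0,"y":0,"z":0,"grip":0.3},
])

```text
t: 5.7
ee_pos: [0.6617, 0.0201, 0.2114]
orientation: [2.902, 1.201, 0.001]
contact_force: [-1.6, 0.8, -0.2]
gripper_width: 0.432
gripper_force: 30.0
```

Request:
jog_arm([
  {"wx":0,"wy":0,"wz":0,"x":0,"y":0,"z":0.001,"grip":0.3},
  {"wx":0,"wy":0,"wz":0,"x":0,"y":0,"z":0,"grip":0.58},
  {"wx":0,"wy":0,"wz":0,"x":0,"y":0,"z":0,"grip":0.58},
  {"wx":0,"wy":0,"wz":0,"x":0,"y":0,"z":0,"grip":0.58},
  {"wx":0,"wy":0,"wz":0,"x":0,"y":0,"z":-0.02,"grip":0.66},
  {"wx":0,"wy":0,"wz":0,"x":0,"y":0,"z":-0.03,"grip":0.66},
  {"wx":0,"wy":0,"wz":0,"x":0,"y":-0.02,"z":-0.02,"grip":0.66},
  {"wx":0,"wy":0,"wz":0,"x":0.001,"y":-0.04,"z":0,"grip":0.66},
])

```text
t: 6.5
ee_pos: [0.6215, 0.0621, 0.2826]
orientation: [2.902, 1.197, 0.009]
contact_force: [-0.4, 0.5, -1.0]
gripper_width: 0.658
gripper_force: 0.0
```

Request:
jog_arm([
  {"wx":0,"wy":0,"wz":0,"x":0.002,"y":-0.04,"z":0,"grip":0.66},
  {"wx":0,"wy":0,"wz":0,"x":0.002,"y":-0.04,"z":0,"grip":0.66},
  {"wx":0,"wy":0,"wz":0,"x":0.002,"y":-0.04,"z":0,"grip":0.66},
  {"wx":0,"wy":0,"wz":0,"x":0,"y":-0.03,"z":0,"grip":0.66},
  {"wx":0,"wy":0,"wz":0,"x":0,"y":-0.017,"z":0,"grip":0.66},
  {"wx":0,"wy":0,"wz":0,"x":0,"y":0,"z":0,"grip":0.66},
])

```text
t: 7.1
ee_pos: [0.5049, 0.1866, 0.2798]
orientation: [-2.901, -1.204, 0.001]
contact_force: [0.1, -0.8, 0.5]
gripper_width: 0.663
gripper_force: 0.0
```

```bash
python3 -c "
from h import *
go(None,'s2',z1=.2185)"
```

```text
s2 from [0.5049 0.1866 0.2798] shift [-0.0014  0.0012  0.0613] yaw x 45.07 tilt 0.0006
```

Request:
jog_arm([
  {"wx":0,"wy":0,"wz":0,"x":0,"y":0.001,"z":0.02,"grip":0.66},
  {"wx":0,"wy":0,"wz":0,"x":0,"y":0,"z":0.025,"grip":0.66},
  {"wx":0,"wy":0,"wz":0,"x":0,"y":0,"z":0.012,"grip":0.66},
  {"wx":0,"wy":0,"wz":0,"x":0,"y":0,"z":0.004,"grip":0.66},
  {"wx":0,"wy":0,"wz":0,"x":0,"y":0,"z":0,"grip":0.66},
  {"wx":0,"wy":0,"wz":0,"x":0,"y":0,"z":0,"grip":0.3},
  {"wx":0,"wy":0,"wz":0,"x":0,"y":0,"z":0,"grip":0.3},
  {"wx":0,"wy":0,"wz":0,"x":0,"y":0,"z":0,"grip":0.3},
])

```text
t: 7.9
ee_pos: [0.5069, 0.1848, 0.2194]
orientation: [2.903, 1.201, 0.002]
contact_force: [0.7, -1.1, 4.3]
gripper_width: 0.436
gripper_force: 30.1
```

Request:
jog_arm([
  {"wx":0,"wy":0,"wz":0,"x":0,"y":0,"z":0,"grip":0.3},
  {"wx":0,"wy":0,"wz":0,"x":0,"y":0,"z":0,"grip":0.3},
  {"wx":0,"wy":0,"wz":0,"x":0,"y":0,"z":0,"grip":0.3},
])

```text
t: 8.2
ee_pos: [0.5069, 0.1848, 0.2194]
orientation: [2.903, 1.201, 0.002]
contact_force: [-0.6, -1.5, 7.1]
gripper_width: 0.432
gripper_force: 30.0
```

```bash
python3 -c "
from h import *
go(None,'B',z1=.28)"
```

```text
B from [0.5069 0.1848 0.2194] shift [-0.0733  0.2249 -0.0605] yaw x 44.97 tilt 0.0013
```

Request:
jog_arm([
  {"wx":0,"wy":0,"wz":0,"x":0,"y":0,"z":-0.015,"grip":0.3},
  {"wx":0,"wy":0,"wz":0,"x":0,"y":0,"z":-0.025,"grip":0.3},
  {"wx":0,"wy":0,"wz":0,"x":-0.006,"y":0.02,"z":-0.02,"grip":0.3},
  {"wx":0,"wy":0,"wz":0,"x":-0.013,"y":0.04,"z":0,"grip":0.3},
  {"wx":0,"wy":0,"wz":0,"x":-0.013,"y":0.04,"z":0,"grip":0.3},
  {"wx":0,"wy":0,"wz":0,"x":-0.013,"y":0.04,"z":0,"grip":0.3},
  {"wx":0,"wy":0,"wz":0,"x":-0.013,"y":0.04,"z":0,"grip":0.3},
  {"wx":0,"wy":0,"wz":0,"x":-0.01,"y":0.03,"z":0,"grip":0.3},
])

```text
t: 9.0
ee_pos: [0.6078, -0.0141, 0.279]
orientation: [2.903, 1.2, 0.001]
contact_force: [0.4, 0.4, -0.2]
gripper_width: 0.43
gripper_force: 30.0
```

Request:
jog_arm([
  {"wx":0,"wy":0,"wz":0,"x":-0.005,"y":0.015,"z":0,"grip":0.3},
  {"wx":0,"wy":0,"wz":0,"x":0,"y":0,"z":0,"grip":0.3},
])

```text
t: 9.2
ee_pos: [0.6146, -0.0274, 0.2787]
orientation: [2.904, 1.198, 0.001]
contact_force: [0.0, 0.4, -1.3]
gripper_width: 0.432
gripper_force: 30.0
```

```bash
python3 -c "
from h import *
go(None,'B',z1=.2114)"
```

```text
B from [ 0.6146 -0.0274  0.2787] shift [ 0.0004 -0.0014  0.0673] yaw x 44.85 tilt 0.0006
```

Request:
jog_arm([
  {"wx":0,"wy":0,"wz":0,"x":0,"y":-0.001,"z":0.03,"grip":0.3},
  {"wx":0,"wy":0,"wz":0,"x":0,"y":0,"z":0.02,"grip":0.3},
  {"wx":0,"wy":0,"wz":0,"x":0,"y":0,"z":0.01,"grip":0.3},
  {"wx":0,"wy":0,"wz":0,"x":0,"y":0,"z":0.004,"grip":0.3},
  {"wx":0,"wy":0,"wz":0,"x":0,"y":0,"z":0.002,"grip":0.3},
  {"wx":0,"wy":0,"wz":0,"x":0,"y":0,"z":0.002,"grip":0.3},
  {"wx":0,"wy":0,"wz":0,"x":0,"y":0,"z":0,"grip":0.3},
])

```text
t: 9.9
ee_pos: [0.6136, -0.0251, 0.2115]
orientation: [2.902, 1.201, 0.002]
contact_force: [0.3, -0.2, -1.5]
gripper_width: 0.437
gripper_force: 30.0
```

Request:
jog_arm([
  {"wx":0,"wy":0,"wz":0,"x":0,"y":0,"z":0,"grip":0.58},
  {"wx":0,"wy":0,"wz":0,"x":0,"y":0,"z":0,"grip":0.58},
  {"wx":0,"wy":0,"wz":0,"x":0,"y":0,"z":0,"grip":0.58},
  {"wx":0,"wy":0,"wz":0,"x":0,"y":0,"z":-0.02,"grip":0.66},
  {"wx":0,"wy":0,"wz":0,"x":0,"y":0,"z":-0.03,"grip":0.66},
  {"wx":0,"wy":0,"wz":0,"x":0.008,"y":-0.024,"z":-0.02,"grip":0.66},
  {"wx":0,"wy":0,"wz":0,"x":0.015,"y":-0.04,"z":0,"grip":0.66},
  {"wx":0,"wy":0,"wz":0,"x":0.015,"y":-0.04,"z":0,"grip":0.66},
])

```text
t: 10.7
ee_pos: [0.5663, 0.0758, 0.2815]
orientation: [2.903, 1.199, 0.003]
contact_force: [0.1, 0.9, -0.1]
gripper_width: 0.659
gripper_force: 0.0
```

Request:
jog_arm([
  {"wx":0,"wy":0,"wz":0,"x":0.015,"y":-0.04,"z":0,"grip":0.66},
  {"wx":0,"wy":0,"wz":0,"x":0.015,"y":-0.04,"z":0,"grip":0.66},
  {"wx":0,"wy":0,"wz":0,"x":0.015,"y":-0.04,"z":0,"grip":0.66},
  {"wx":0,"wy":0,"wz":0,"x":0.015,"y":-0.04,"z":0,"grip":0.66},
  {"wx":0,"wy":0,"wz":0,"x":0.015,"y":-0.04,"z":0,"grip":0.66},
  {"wx":0,"wy":0,"wz":0,"x":0.01,"y":-0.029,"z":0,"grip":0.66},
  {"wx":0,"wy":0,"wz":0,"x":0.006,"y":-0.015,"z":0,"grip":0.66},
  {"wx":0,"wy":0,"wz":0,"x":0,"y":0,"z":0,"grip":0.66},
])

```text
t: 11.5
ee_pos: [0.4581, 0.3134, 0.2808]
orientation: [-2.901, -1.205, -0.0]
contact_force: [0.2, -0.6, -0.8]
gripper_width: 0.664
gripper_force: 0.0
```

```bash
python3 -c "
from h import *
go(None,'d',z1=.2135)
cv2.imwrite('pics/t2.png',cv2.resize(snapshot('top')[100:330,110:400,::-1],None,fx=2.5,fy=2.5))"
```

```text
d from [0.4581 0.3134 0.2808] shift [-0.002   0.0019  0.0673] yaw x 45.09 tilt 0.0003
```

View pics/t2.png

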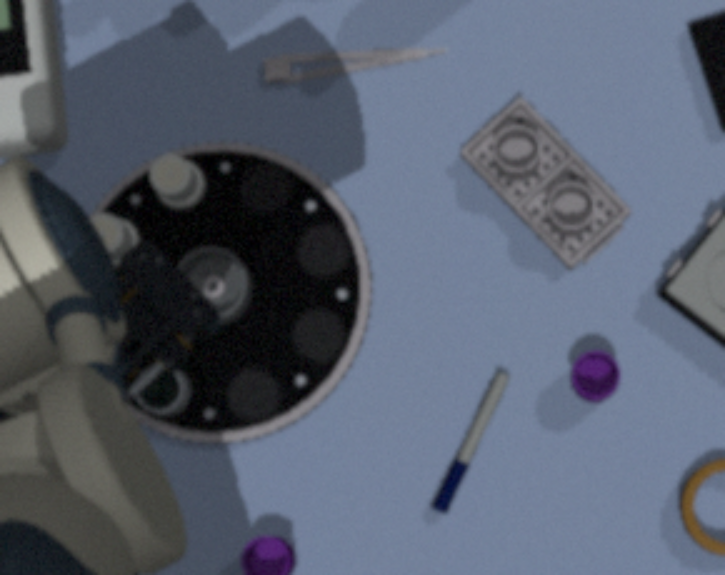

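Both steel cups stand upright, one in each bay, at crop (518,150) and (570,205). Next is the disc.

Request:
jog_arm([
  {"wx":0,"wy":0,"wz":0,"x":-0.001,"y":0.001,"z":0.025,"grip":0.66},
  {"wx":0,"wy":0,"wz":0,"x":0,"y":0,"z":0.025,"grip":0.66},
  {"wx":0,"wy":0,"wz":0,"x":0,"y":0,"z":0.013,"grip":0.66},
  {"wx":0,"wy":0,"wz":0,"x":0,"y":0,"z":0.004,"grip":0.66},
  {"wx":0,"wy":0,"wz":0,"x":0,"y":0,"z":0,"grip":0.66},
  {"wx":0,"wy":0,"wz":0,"x":0,"y":0,"z":0,"grip":0.3},
  {"wx":0,"wy":0,"wz":0,"x":0,"y":0,"z":0,"grip":0.3},
  {"wx":0,"wy":0,"wz":0,"x":0,"y":0,"z":0,"grip":0.3},
])

```text
t: 12.35
ee_pos: [0.4589, 0.3108, 0.2144]
orientation: [-2.903, -1.202, -0.002]
contact_force: [1.8, -1.2, 4.4]
gripper_width: 0.427
gripper_force: 29.3
```

Request:
jog_arm([
  {"wx":0,"wy":0,"wz":0,"x":0,"y":0,"z":0,"grip":0.3},
  {"wx":0,"wy":0,"wz":0,"x":0,"y":0,"z":0,"grip":0.3},
  {"wx":0,"wy":0,"wz":0,"x":0,"y":0,"z":0,"grip":0.3},
])

```text
t: 12.65
ee_pos: [0.4589, 0.3108, 0.2144]
orientation: [-2.903, -1.202, -0.002]
contact_force: [0.0, -1.9, 7.0]
gripper_width: 0.425
gripper_force: 30.0
```

```bash
python3 -c "
from h import *
go(None,'case',z1=.28)"
```

```text
case from [0.4589 0.3108 0.2144] shift [-0.2741  0.4029 -0.0657] yaw x 44.98 tilt 0.0012
```

Request:
jog_arm([
  {"wx":0,"wy":0,"wz":0,"x":0,"y":0,"z":-0.015,"grip":0.3},
  {"wx":0,"wy":0,"wz":0,"x":0,"y":0,"z":-0.03,"grip":0.3},
  {"wx":0,"wy":0,"wz":0,"x":-0.012,"y":0.018,"z":-0.02,"grip":0.3},
  {"wx":0,"wy":0,"wz":0,"x":-0.0245,"y":0.036,"z":0,"grip":0.3},
  {"wx":0,"wy":0,"wz":0,"x":-0.0245,"y":0.036,"z":0,"grip":0.3},
  {"wx":0,"wy":0,"wz":0,"x":-0.0245,"y":0.036,"z":0,"grip":0.3},
  {"wx":0,"wy":0,"wz":0,"x":-0.0245,"y":0.036,"z":0,"grip":0.3},
  {"wx":0,"wy":0,"wz":0,"x":-0.0245,"y":0.036,"z":0,"grip":0.3},
])

```text
t: 13.45
ee_pos: [0.5035, 0.0739, 0.279]
orientation: [2.902, 1.202, 0.001]
contact_force: [1.2, -0.0, -0.3]
gripper_width: 0.433
gripper_force: 30.0
```

Request:
jog_arm([
  {"wx":0,"wy":0,"wz":0,"x":-0.0245,"y":0.036,"z":0,"grip":0.3},
  {"wx":0,"wy":0,"wz":0,"x":-0.0245,"y":0.036,"z":0,"grip":0.3},
  {"wx":0,"wy":0,"wz":0,"x":-0.0245,"y":0.036,"z":0,"grip":0.3},
  {"wx":0,"wy":0,"wz":0,"x":-0.0245,"y":0.036,"z":0,"grip":0.3},
  {"wx":0,"wy":0,"wz":0,"x":-0.0245,"y":0.036,"z":0,"grip":0.3},
  {"wx":0,"wy":0,"wz":0,"x":-0.011,"y":0.016,"z":0,"grip":0.3},
  {"wx":0,"wy":0,"wz":0,"x":-0.006,"y":0.009,"z":0,"grip":0.3},
  {"wx":0,"wy":0,"wz":0,"x":0,"y":0,"z":0,"grip":0.3},
])

```text
t: 14.25
ee_pos: [0.5496, -0.1685, 0.2787]
orientation: [-2.903, -1.2, -0.0]
contact_force: [0.4, 0.4, -0.8]
gripper_width: 0.432
gripper_force: 30.0
```

```bash
python3 -c "
from h import *
go(None,'case',z1=.2184)
p=camera_params('wrist'); E=np.linalg.inv(p['extrinsics']); q=E@np.r_[T['case'],.016,1]; u=p['mtx']@[q[0],-q[1],-q[2]]; print(u/u[2])
cv2.imwrite('pics/w3.png',snapshot('wrist')[:,:,::-1])"
```

```text
case from [ 0.5496 -0.1685  0.2787] shift [ 0.0004 -0.0003  0.0603] yaw x 44.92 tilt 0.0001
[324.53873357 250.13096505   1.        ]
```

View pics/w3.png

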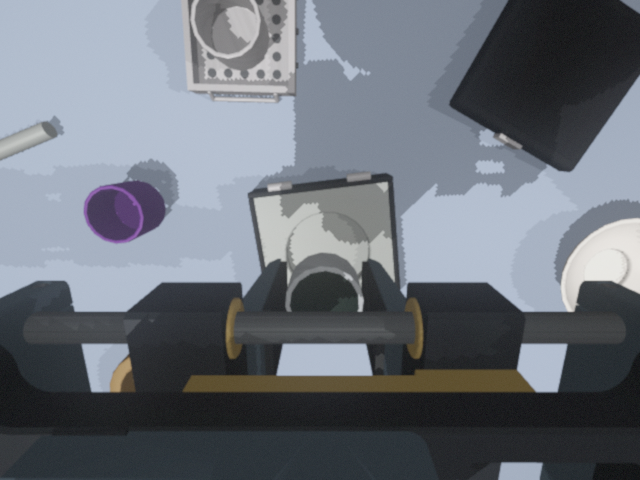

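The recess rim spans columns 287 to 371, centre about (329,250), against a predicted column of 324.5. That is about 2–3 mm to +y, so I'm adding 2 mm.

Request:
jog_arm([
  {"wx":0,"wy":0,"wz":0,"x":0,"y":0.002,"z":0.025,"grip":0.3},
  {"wx":0,"wy":0,"wz":0,"x":0,"y":0,"z":0.02,"grip":0.3},
  {"wx":0,"wy":0,"wz":0,"x":0,"y":0,"z":0.008,"grip":0.3},
  {"wx":0,"wy":0,"wz":0,"x":0,"y":0,"z":0.004,"grip":0.3},
  {"wx":0,"wy":0,"wz":0,"x":0,"y":0,"z":0.002,"grip":0.3},
  {"wx":0,"wy":0,"wz":0,"x":0,"y":0,"z":0.001,"grip":0.3},
  {"wx":0,"wy":0,"wz":0,"x":0,"y":0,"z":0,"grip":0.3},
])

```text
t: 15.0
ee_pos: [0.5511, -0.1694, 0.2192]
orientation: [2.902, 1.201, 0.001]
contact_force: [0.7, 0.6, -0.8]
gripper_width: 0.429
gripper_force: 30.0
```

Request:
jog_arm([
  {"wx":0,"wy":0,"wz":0,"x":0,"y":0,"z":0.001,"grip":0.3},
  {"wx":0,"wy":0,"wz":0,"x":0,"y":0,"z":0,"grip":0.58},
  {"wx":0,"wy":0,"wz":0,"x":0,"y":0,"z":0,"grip":0.58},
  {"wx":0,"wy":0,"wz":0,"x":0,"y":0,"z":0,"grip":0.58},
  {"wx":0,"wy":0,"wz":0,"x":0,"y":0,"z":-0.015,"grip":0.62},
  {"wx":0,"wy":0,"wz":0,"x":0,"y":0,"z":-0.03,"grip":0.62},
  {"wx":0,"wy":0,"wz":0,"x":0.018,"y":-0.012,"z":-0.02,"grip":0.62},
  {"wx":0,"wy":0,"wz":0,"x":0.0355,"y":-0.025,"z":0,"grip":0.62},
])

```text
t: 15.8
ee_pos: [0.5636, -0.107, 0.2854]
orientation: [2.901, 1.195, 0.006]
contact_force: [1.1, 0.4, -0.6]
gripper_width: 0.622
gripper_force: 0.0
```

Request:
jog_arm([
  {"wx":0,"wy":0,"wz":0,"x":0.0355,"y":-0.025,"z":0,"grip":0.62},
  {"wx":0,"wy":0,"wz":0,"x":0.0355,"y":-0.025,"z":0,"grip":0.62},
  {"wx":0,"wy":0,"wz":0,"x":0.0355,"y":-0.025,"z":0,"grip":0.62},
  {"wx":0,"wy":0,"wz":0,"x":0.0355,"y":-0.025,"z":0,"grip":0.62},
  {"wx":0,"wy":0,"wz":0,"x":0.0355,"y":-0.025,"z":0,"grip":0.62},
  {"wx":0,"wy":0,"wz":0,"x":0.0355,"y":-0.025,"z":0,"grip":0.62},
  {"wx":0,"wy":0,"wz":0,"x":0.0355,"y":-0.025,"z":0,"grip":0.62},
  {"wx":0,"wy":0,"wz":0,"x":0.0355,"y":-0.025,"z":0,"grip":0.62},
])

```text
t: 16.6
ee_pos: [0.6223, 0.2386, 0.2827]
orientation: [2.903, 1.201, -0.0]
contact_force: [0.7, -0.4, 0.1]
gripper_width: 0.621
gripper_force: 0.0
```

Request:
jog_arm([
  {"wx":0,"wy":0,"wz":0,"x":0.0355,"y":-0.025,"z":0,"grip":0.62},
  {"wx":0,"wy":0,"wz":0,"x":0.015,"y":-0.011,"z":0,"grip":0.62},
  {"wx":0,"wy":0,"wz":0,"x":0.005,"y":-0.003,"z":0,"grip":0.62},
  {"wx":0,"wy":0,"wz":0,"x":0,"y":0,"z":0,"grip":0.62},
  {"wx":0,"wy":0,"wz":0,"x":0,"y":0,"z":0,"grip":0.62},
])

```text
t: 17.1
ee_pos: [0.634, 0.3022, 0.2826]
orientation: [2.903, 1.2, -0.001]
contact_force: [0.2, -0.4, -0.0]
gripper_width: 0.617
gripper_force: 0.0
```

```bash
python3 -c "
from h import *
go(None,'w1',z1=.2185)
cv2.imwrite('pics/t3.png',cv2.resize(snapshot('top')[130:330,125:545,::-1],None,fx=1.9,fy=1.9))"
```

```text
w1 from [0.634  0.3022 0.2826] shift [ 0.0009 -0.0017  0.0641] yaw x 44.92 tilt 0.0008
```

View pics/t3.png

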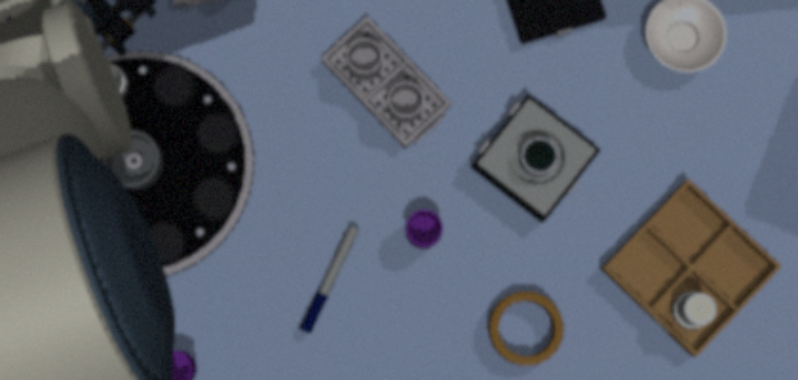

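The disc sits centred in its recess at crop (540,155). Now picking white cup 1.

Request:
jog_arm([
  {"wx":0,"wy":0,"wz":0,"x":0,"y":-0.002,"z":0.02,"grip":0.62},
  {"wx":0,"wy":0,"wz":0,"x":0,"y":0,"z":0.025,"grip":0.62},
  {"wx":0,"wy":0,"wz":0,"x":0,"y":0,"z":0.014,"grip":0.62},
  {"wx":0,"wy":0,"wz":0,"x":0,"y":0,"z":0.005,"grip":0.62},
  {"wx":0,"wy":0,"wz":0,"x":0,"y":0,"z":0,"grip":0.62},
  {"wx":0,"wy":0,"wz":0,"x":0,"y":0,"z":0,"grip":0.45},
  {"wx":0,"wy":0,"wz":0,"x":0,"y":0,"z":0,"grip":0.25},
  {"wx":0,"wy":0,"wz":0,"x":0,"y":0,"z":0,"grip":0.25},
])

```text
t: 17.95
ee_pos: [0.6329, 0.305, 0.2196]
orientation: [2.903, 1.201, 0.002]
contact_force: [-0.1, -0.7, 0.1]
gripper_width: 0.388
gripper_force: 0.2
```

Request:
jog_arm([
  {"wx":0,"wy":0,"wz":0,"x":0,"y":0,"z":0,"grip":0.25},
  {"wx":0,"wy":0,"wz":0,"x":0,"y":0,"z":0,"grip":0.25},
  {"wx":0,"wy":0,"wz":0,"x":0,"y":0,"z":0,"grip":0.25},
  {"wx":0,"wy":0,"wz":0,"x":0,"y":0,"z":0,"grip":0.25},
])

```text
t: 18.35
ee_pos: [0.633, 0.3049, 0.2195]
orientation: [2.902, 1.201, 0.002]
contact_force: [0.7, -2.8, 6.8]
gripper_width: 0.362
gripper_force: 30.0
```

```bash
python3 -c "
from h import *
go(None,'L',z1=.2867)"
```

```text
L from [0.633  0.3049 0.2195] shift [-0.5616  0.2771 -0.0676] yaw x 44.97 tilt 0.0014
```

Request:
jog_arm([
  {"wx":0,"wy":0,"wz":0,"x":0,"y":0,"z":-0.015,"grip":0.25},
  {"wx":0,"wy":0,"wz":0,"x":0,"y":0,"z":-0.03,"grip":0.25},
  {"wx":0,"wy":0,"wz":0,"x":-0.0195,"y":0.0096,"z":-0.022,"grip":0.25},
  {"wx":0,"wy":0,"wz":0,"x":-0.039,"y":0.0192,"z":0,"grip":0.25},
  {"wx":0,"wy":0,"wz":0,"x":-0.039,"y":0.0192,"z":0,"grip":0.25},
  {"wx":0,"wy":0,"wz":0,"x":-0.039,"y":0.0192,"z":0,"grip":0.25},
  {"wx":0,"wy":0,"wz":0,"x":-0.039,"y":0.0192,"z":0,"grip":0.25},
  {"wx":0,"wy":0,"wz":0,"x":-0.039,"y":0.0192,"z":0,"grip":0.25},
])

```text
t: 19.15
ee_pos: [0.5546, 0.0774, 0.2865]
orientation: [2.903, 1.202, 0.001]
contact_force: [1.2, -1.4, -0.2]
gripper_width: 0.362
gripper_force: 30.0
```

Request:
jog_arm([
  {"wx":0,"wy":0,"wz":0,"x":-0.039,"y":0.0192,"z":0,"grip":0.25},
  {"wx":0,"wy":0,"wz":0,"x":-0.039,"y":0.0192,"z":0,"grip":0.25},
  {"wx":0,"wy":0,"wz":0,"x":-0.039,"y":0.0192,"z":0,"grip":0.25},
  {"wx":0,"wy":0,"wz":0,"x":-0.039,"y":0.0192,"z":0,"grip":0.25},
  {"wx":0,"wy":0,"wz":0,"x":-0.039,"y":0.0192,"z":0,"grip":0.25},
  {"wx":0,"wy":0,"wz":0,"x":-0.039,"y":0.0192,"z":0,"grip":0.25},
  {"wx":0,"wy":0,"wz":0,"x":-0.039,"y":0.0192,"z":0,"grip":0.25},
  {"wx":0,"wy":0,"wz":0,"x":-0.039,"y":0.0192,"z":0,"grip":0.25},
])

```text
t: 19.95
ee_pos: [0.4425, -0.252, 0.2865]
orientation: [2.902, 1.201, 0.001]
contact_force: [1.1, -0.3, -1.2]
gripper_width: 0.365
gripper_force: 30.0
```

Request:
jog_arm([
  {"wx":0,"wy":0,"wz":0,"x":-0.02,"y":0.01,"z":0,"grip":0.25},
  {"wx":0,"wy":0,"wz":0,"x":-0.015,"y":0.007,"z":0,"grip":0.25},
  {"wx":0,"wy":0,"wz":0,"x":0,"y":0,"z":0,"grip":0.25},
  {"wx":0,"wy":0,"wz":0,"x":0,"y":0,"z":0,"grip":0.25},
])

```text
t: 20.35
ee_pos: [0.4305, -0.2871, 0.2861]
orientation: [-2.903, -1.2, -0.0]
contact_force: [0.4, 0.2, -0.6]
gripper_width: 0.366
gripper_force: 30.0
```

```bash
python3 -c "
from h import *
go(None,'L',z1=.2115)
p=camera_params('wrist'); E=np.linalg.inv(p['extrinsics'])
for k in ('L','Fa'):
  q=E@np.r_[T[k],.004,1]; u=p['mtx']@[q[0],-q[1],-q[2]]; print(k,u/u[2])
cv2.imwrite('pics/w4.png',snapshot('wrist')[:,:,::-1])"
```

```text
L from [ 0.4305 -0.2871  0.2861] shift [-0.0001  0.0013  0.0746] yaw x 44.92 tilt 0.0003
L [326.5074593  243.66540378   1.        ]
Fa [408.98067732 243.10463632   1.        ]
```

View pics/w4.png

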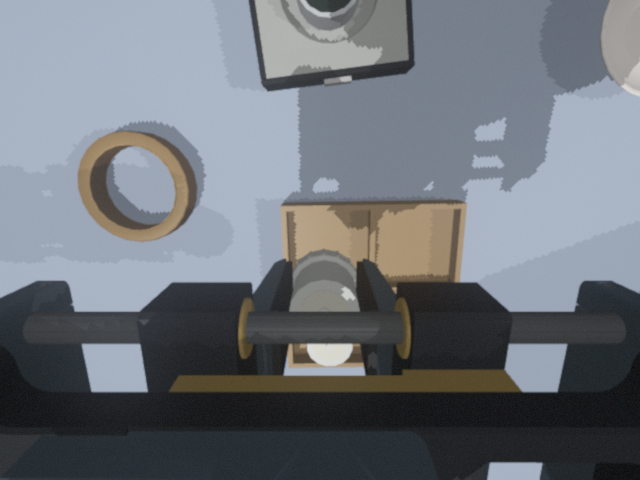

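The left bay spans columns 290–370 (centre ~329, predicted 326.5), and the stored cup shows behind at (330,352). Aligned, so I'm lowering.

Request:
jog_arm([
  {"wx":0,"wy":0,"wz":0,"x":0.001,"y":0.002,"z":0.025,"grip":0.25},
  {"wx":0,"wy":0,"wz":0,"x":0,"y":0,"z":0.025,"grip":0.25},
  {"wx":0,"wy":0,"wz":0,"x":0,"y":0,"z":0.012,"grip":0.25},
  {"wx":0,"wy":0,"wz":0,"x":0,"y":0,"z":0.006,"grip":0.25},
  {"wx":0,"wy":0,"wz":0,"x":0,"y":0,"z":0.004,"grip":0.25},
  {"wx":0,"wy":0,"wz":0,"x":0,"y":0,"z":0.002,"grip":0.25},
  {"wx":0,"wy":0,"wz":0,"x":0,"y":0,"z":0,"grip":0.25},
])

```text
t: 21.1
ee_pos: [0.4328, -0.288, 0.2121]
orientation: [2.902, 1.201, 0.0]
contact_force: [-0.6, -0.0, -0.7]
gripper_width: 0.365
gripper_force: 30.0
```

Request:
jog_arm([
  {"wx":0,"wy":0,"wz":0,"x":0,"y":0,"z":0.001,"grip":0.25},
  {"wx":0,"wy":0,"wz":0,"x":0,"y":0,"z":0,"grip":0.5},
  {"wx":0,"wy":0,"wz":0,"x":0,"y":0,"z":0,"grip":0.5},
  {"wx":0,"wy":0,"wz":0,"x":0,"y":0,"z":0,"grip":0.5},
  {"wx":0,"wy":0,"wz":0,"x":0,"y":0,"z":-0.015,"grip":0.52},
  {"wx":0,"wy":0,"wz":0,"x":0,"y":0,"z":-0.03,"grip":0.52},
  {"wx":0,"wy":0,"wz":0,"x":0,"y":0,"z":-0.025,"grip":0.62},
  {"wx":0,"wy":0,"wz":0,"x":0.0185,"y":-0.0115,"z":0,"grip":0.62},
])

```text
t: 21.9
ee_pos: [0.4383, -0.2686, 0.2836]
orientation: [2.899, 1.197, 0.004]
contact_force: [0.4, 0.6, 0.3]
gripper_width: 0.618
gripper_force: 0.0
```

Request:
jog_arm([
  {"wx":0,"wy":0,"wz":0,"x":0.037,"y":-0.023,"z":0,"grip":0.62},
  {"wx":0,"wy":0,"wz":0,"x":0.037,"y":-0.023,"z":0,"grip":0.62},
  {"wx":0,"wy":0,"wz":0,"x":0.037,"y":-0.023,"z":0,"grip":0.62},
  {"wx":0,"wy":0,"wz":0,"x":0.037,"y":-0.023,"z":0,"grip":0.62},
  {"wx":0,"wy":0,"wz":0,"x":0.037,"y":-0.023,"z":0,"grip":0.62},
  {"wx":0,"wy":0,"wz":0,"x":0.037,"y":-0.023,"z":0,"grip":0.62},
  {"wx":0,"wy":0,"wz":0,"x":0.037,"y":-0.023,"z":0,"grip":0.62},
  {"wx":0,"wy":0,"wz":0,"x":0.037,"y":-0.023,"z":0,"grip":0.62},
])

```text
t: 22.7
ee_pos: [0.5171, 0.0744, 0.2809]
orientation: [2.903, 1.201, 0.0]
contact_force: [0.9, -0.6, 0.8]
gripper_width: 0.62
gripper_force: 0.0
```

Request:
jog_arm([
  {"wx":0,"wy":0,"wz":0,"x":0.037,"y":-0.023,"z":0,"grip":0.62},
  {"wx":0,"wy":0,"wz":0,"x":0.037,"y":-0.023,"z":0,"grip":0.62},
  {"wx":0,"wy":0,"wz":0,"x":0.037,"y":-0.023,"z":0,"grip":0.62},
  {"wx":0,"wy":0,"wz":0,"x":0.037,"y":-0.023,"z":0,"grip":0.62},
  {"wx":0,"wy":0,"wz":0,"x":0.037,"y":-0.023,"z":0,"grip":0.62},
  {"wx":0,"wy":0,"wz":0,"x":0.037,"y":-0.023,"z":0,"grip":0.62},
  {"wx":0,"wy":0,"wz":0,"x":0.018,"y":-0.011,"z":0,"grip":0.62},
  {"wx":0,"wy":0,"wz":0,"x":0.008,"y":-0.005,"z":0,"grip":0.62},
])

```text
t: 23.5
ee_pos: [0.5836, 0.3589, 0.2805]
orientation: [-2.902, -1.204, -0.001]
contact_force: [-0.5, -0.4, -0.3]
gripper_width: 0.622
gripper_force: 0.0
```

Request:
jog_arm([
  {"wx":0,"wy":0,"wz":0,"x":0,"y":0,"z":0,"grip":0.62},
  {"wx":0,"wy":0,"wz":0,"x":0,"y":0,"z":0,"grip":0.62},
])

```text
t: 23.7
ee_pos: [0.5835, 0.3558, 0.2805]
orientation: [2.903, 1.201, -0.002]
contact_force: [0.2, -0.2, 0.5]
gripper_width: 0.621
gripper_force: 0.0
```

```bash
python3 -c "
from h import *
go(None,'w2',z1=.2192)"
```

```text
w2 from [0.5835 0.3558 0.2805] shift [ 0.0015 -0.0007  0.0613] yaw x 44.94 tilt 0.0010
```

Request:
jog_arm([
  {"wx":0,"wy":0,"wz":0,"x":0.001,"y":-0.001,"z":0.02,"grip":0.62},
  {"wx":0,"wy":0,"wz":0,"x":0,"y":0,"z":0.025,"grip":0.62},
  {"wx":0,"wy":0,"wz":0,"x":0,"y":0,"z":0.012,"grip":0.62},
  {"wx":0,"wy":0,"wz":0,"x":0,"y":0,"z":0.004,"grip":0.62},
  {"wx":0,"wy":0,"wz":0,"x":0,"y":0,"z":0,"grip":0.62},
  {"wx":0,"wy":0,"wz":0,"x":0,"y":0,"z":0,"grip":0.45},
  {"wx":0,"wy":0,"wz":0,"x":0,"y":0,"z":0,"grip":0.25},
  {"wx":0,"wy":0,"wz":0,"x":0,"y":0,"z":0,"grip":0.25},
])

```text
t: 24.5
ee_pos: [0.5839, 0.3583, 0.2205]
orientation: [-2.903, -1.201, -0.002]
contact_force: [0.9, 0.1, 0.0]
gripper_width: 0.392
gripper_force: 0.2
```

Request:
jog_arm([
  {"wx":0,"wy":0,"wz":0,"x":0,"y":0,"z":0,"grip":0.25},
  {"wx":0,"wy":0,"wz":0,"x":0,"y":0,"z":0,"grip":0.25},
  {"wx":0,"wy":0,"wz":0,"x":0,"y":0,"z":0,"grip":0.25},
  {"wx":0,"wy":0,"wz":0,"x":0,"y":0,"z":0,"grip":0.25},
])

```text
t: 24.9
ee_pos: [0.5839, 0.3583, 0.2204]
orientation: [2.903, 1.201, 0.002]
contact_force: [0.5, -0.9, 6.7]
gripper_width: 0.367
gripper_force: 30.0
```

```bash
python3 -c "
from h import *
go(None,'Fa',z1=.2867)"
```

```text
Fa from [0.5839 0.3583 0.2204] shift [-0.5641  0.415  -0.0667] yaw x 44.97 tilt 0.0010
```

Request:
jog_arm([
  {"wx":0,"wy":0,"wz":0,"x":0,"y":0,"z":-0.015,"grip":0.25},
  {"wx":0,"wy":0,"wz":0,"x":0,"y":0,"z":-0.03,"grip":0.25},
  {"wx":0,"wy":0,"wz":0,"x":-0.0175,"y":0.013,"z":-0.022,"grip":0.25},
  {"wx":0,"wy":0,"wz":0,"x":-0.035,"y":0.0258,"z":0,"grip":0.25},
  {"wx":0,"wy":0,"wz":0,"x":-0.035,"y":0.0258,"z":0,"grip":0.25},
  {"wx":0,"wy":0,"wz":0,"x":-0.035,"y":0.0258,"z":0,"grip":0.25},
  {"wx":0,"wy":0,"wz":0,"x":-0.035,"y":0.0258,"z":0,"grip":0.25},
  {"wx":0,"wy":0,"wz":0,"x":-0.035,"y":0.0258,"z":0,"grip":0.25},
])

```text
t: 25.7
ee_pos: [0.5473, 0.1203, 0.2878]
orientation: [2.902, 1.202, 0.001]
contact_force: [-0.0, -0.5, -0.2]
gripper_width: 0.368
gripper_force: 30.0
```

Request:
jog_arm([
  {"wx":0,"wy":0,"wz":0,"x":-0.035,"y":0.0258,"z":0,"grip":0.25},
  {"wx":0,"wy":0,"wz":0,"x":-0.035,"y":0.0258,"z":0,"grip":0.25},
  {"wx":0,"wy":0,"wz":0,"x":-0.035,"y":0.0258,"z":0,"grip":0.25},
  {"wx":0,"wy":0,"wz":0,"x":-0.035,"y":0.0258,"z":0,"grip":0.25},
  {"wx":0,"wy":0,"wz":0,"x":-0.035,"y":0.0258,"z":0,"grip":0.25},
  {"wx":0,"wy":0,"wz":0,"x":-0.035,"y":0.0258,"z":0,"grip":0.25},
  {"wx":0,"wy":0,"wz":0,"x":-0.035,"y":0.0258,"z":0,"grip":0.25},
  {"wx":0,"wy":0,"wz":0,"x":-0.035,"y":0.0258,"z":0,"grip":0.25},
])

```text
t: 26.5
ee_pos: [0.4951, -0.2239, 0.2878]
orientation: [2.902, 1.201, 0.001]
contact_force: [1.2, 0.6, -0.3]
gripper_width: 0.368
gripper_force: 30.0
```

Request:
jog_arm([
  {"wx":0,"wy":0,"wz":0,"x":-0.035,"y":0.0258,"z":0,"grip":0.25},
  {"wx":0,"wy":0,"wz":0,"x":-0.035,"y":0.0258,"z":0,"grip":0.25},
  {"wx":0,"wy":0,"wz":0,"x":-0.014,"y":0.011,"z":0,"grip":0.25},
  {"wx":0,"wy":0,"wz":0,"x":-0.008,"y":0.005,"z":0,"grip":0.25},
  {"wx":0,"wy":0,"wz":0,"x":0,"y":0,"z":0,"grip":0.25},
  {"wx":0,"wy":0,"wz":0,"x":0,"y":0,"z":0,"grip":0.25},
])

```text
t: 27.1
ee_pos: [0.4784, -0.3338, 0.2869]
orientation: [-2.902, -1.202, 0.0]
contact_force: [-0.2, 0.2, -0.5]
gripper_width: 0.362
gripper_force: 30.0
```

```bash
python3 -c "
from h import *
go(None,'Fa',z1=.2124)
cv2.imwrite('pics/w5.png',snapshot('wrist')[:,:,::-1])"
```

```text
Fa from [ 0.4784 -0.3338  0.2869] shift [-0.0004 -0.0001  0.0745] yaw x 45.01 tilt 0.0007
```

View pics/w5.png

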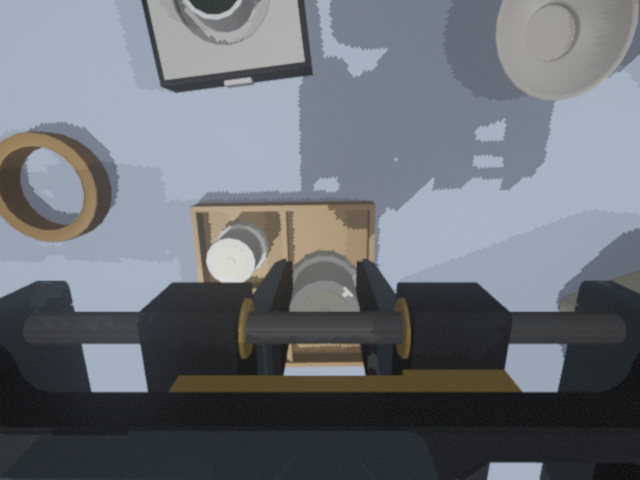

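White cup 1 stands in the left bay at (232,260). The far bay spans columns 290–368, with the held cup at 325. Lowering with +2 mm in y.

Request:
jog_arm([
  {"wx":0,"wy":0,"wz":0,"x":0,"y":0.002,"z":0.025,"grip":0.25},
  {"wx":0,"wy":0,"wz":0,"x":0,"y":0,"z":0.025,"grip":0.25},
  {"wx":0,"wy":0,"wz":0,"x":0,"y":0,"z":0.012,"grip":0.25},
  {"wx":0,"wy":0,"wz":0,"x":0,"y":0,"z":0.006,"grip":0.25},
  {"wx":0,"wy":0,"wz":0,"x":0,"y":0,"z":0.004,"grip":0.25},
  {"wx":0,"wy":0,"wz":0,"x":0,"y":0,"z":0.002,"grip":0.25},
  {"wx":0,"wy":0,"wz":0,"x":0,"y":0,"z":0.001,"grip":0.25},
  {"wx":0,"wy":0,"wz":0,"x":0,"y":0,"z":0,"grip":0.25},
])

```text
t: 27.95
ee_pos: [0.4798, -0.3365, 0.2124]
orientation: [2.902, 1.201, 0.001]
contact_force: [-0.2, 1.1, 1.3]
gripper_width: 0.365
gripper_force: 30.0
```

Request:
jog_arm([
  {"wx":0,"wy":0,"wz":0,"x":0,"y":0,"z":0,"grip":0.5},
  {"wx":0,"wy":0,"wz":0,"x":0,"y":0,"z":0,"grip":0.5},
  {"wx":0,"wy":0,"wz":0,"x":0,"y":0,"z":0,"grip":0.5},
  {"wx":0,"wy":0,"wz":0,"x":0,"y":0,"z":-0.015,"grip":0.5},
  {"wx":0,"wy":0,"wz":0,"x":0,"y":0,"z":-0.03,"grip":0.5},
  {"wx":0,"wy":0,"wz":0,"x":0,"y":0,"z":-0.04,"grip":0.5},
  {"wx":0,"wy":0,"wz":0,"x":0,"y":0,"z":-0.04,"grip":0.5},
  {"wx":0,"wy":0,"wz":0,"x":0,"y":0,"z":-0.02,"grip":0.5},
])

```text
t: 28.75
ee_pos: [0.4799, -0.3367, 0.3601]
orientation: [2.9, 1.2, 0.003]
contact_force: [1.5, -0.1, -0.7]
gripper_width: 0.499
gripper_force: 0.0
```

Request:
jog_arm([
  {"wx":0,"wy":0,"wz":0,"x":-0.04,"y":0,"z":0,"grip":0.5},
  {"wx":0,"wy":0,"wz":0,"x":-0.04,"y":0,"z":0,"grip":0.5},
  {"wx":0,"wy":0,"wz":0,"x":-0.04,"y":0,"z":0,"grip":0.5},
  {"wx":0,"wy":0,"wz":0,"x":-0.04,"y":0,"z":0,"grip":0.5},
  {"wx":0,"wy":0,"wz":0,"x":0,"y":0,"z":0,"grip":0.5},
])

```text
t: 29.25
ee_pos: [0.3636, -0.4524, 0.3568]
orientation: [2.904, 1.196, -0.001]
contact_force: [0.2, 0.8, -0.5]
gripper_width: 0.498
gripper_force: 0.0
```

```bash
python3 -c "
from h import *
cv2.imwrite('pics/t4.png',cv2.resize(snapshot('top')[130:330,125:545,::-1],None,fx=1.9,fy=1.9)); print(ctrl.read_state()['t'])"
```

```text
29.3
```

View pics/t4.png

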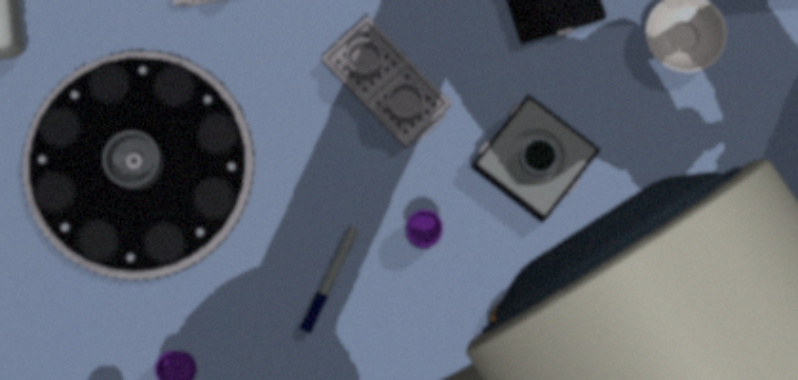

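The tray is empty, with the steel cups and disc in place. The arm hides the box, so I'll check it with the wrist camera.

```bash
python3 -c "
from h import *
cv2.imwrite('pics/w6.png',snapshot('wrist')[:,:,::-1])"
```

```text
(no output)
```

View pics/w6.png

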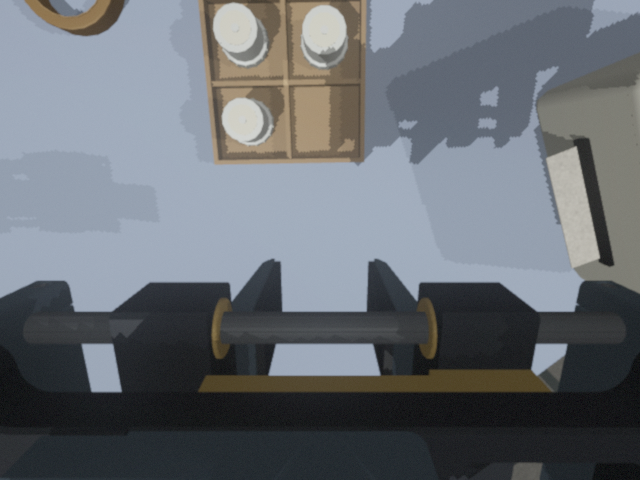

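Three white cups stand upright in separate bays at (240,28), (324,30) and (246,120), the last being the stored one. Everything is in place, so I'm handing in.

```bash
python3 -c "
from bench import ctrl
print(ctrl.job_done())"
```

```text
the job is handed in; nothing more can be done
None
```

I handed the job in at about 29 s of the 122 s allowed; the last pictures show the tray empty and all five samples upright in their places, with the stored cup still in its bay, but the hand-in returned no verdict.

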